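Hold a hardness gauge square on a tilted casting

TASK

Check the hardness of the white cast slab: take the hardness gauge (the block-shaped aluminium instrument with a round dial on its top end) out of the instrument bin and set its tip inside the inked ring on the tilted slab (not on the cross), square to the slab's face. Press lightly, so that the sprung plunger is about half way in, never bottoming it hard, and finish like that: the program ends while the gripper still holds the gauge on the spot. Leave the slab's tilt and the other instruments, the jar and the tin as they are.

Things in the scene. Friction and masses are not known exactly. Their poses are not given: they have to be found in the camera images.
- gauge: Hardness gauge, 0.18 kg, upright in the bin. Origin: tip of the extended plunger; z up its axis. Along z: plunger 6 mm dia, round end, 0-12 mm; nose 14 mm dia, 12-38; aluminium block 38-108, 24 mm along x (the cheeks to grip, facing the bin's long walls), 36 along y; dial 22 mm dia on top, to 113. In the bin its shoulder (38) rests on the insert, origin 7 mm above the bench.
- plunger (a joint): How far the gauge's plunger is pushed into its nose: 0 fully out, 0.010 m fully in (half way 0.005). Spring: about 1.2 N to start moving, 3.2 N at half way, 5.2 N fully in, where it meets a hard stop.
- tip (a point): Rounded lower end of the plunger, moves with the plunger; axes as the gauge's.
- bin: Grey open bin, fixed, 78 mm (x) by 238 mm (y), walls 62 mm high, 4 thick; origin: centre of its underside. In it a wooden insert 45 mm high with three through holes, 17 mm dia, at y = -75, 0, +75 mm; gauge, scriber and burnisher stand in one each, in any order.
- slab: White cast slab 96 x 96 x 10 mm on a tilting rest. Origin: middle of the rest's hinge, at the low edge; z square to the slab's face; slab centred at x = 56 mm, its upper face at z = 18 mm. It slopes up away from the robot along its x, 0.15 to 0.5 rad from level; the stiff hinge does not give under a light push. A cross inked at x = 32, y = -22 mm is not the spot. Clips 3 mm high at the sides.
- spot (a point): Centre of the inked ring (black, 18 mm outside and 14 mm inside diameter) on the slab's upper face, 14 mm in x and 18 mm in y from the slab's centre; z points out of the face, square to it. About 60 to 105 mm above the bench.
- scriber: Bystander: scriber with a pear-shaped dark wooden handle up to 24 mm diameter, standing in the bin like the gauge; top 105 mm above the bench. Origin on its axis 7 mm above the bench.
- burnisher: Bystander: burnisher with a black waisted handle and knob up to 28 mm diameter, standing in the bin; top 101 mm above the bench. Origin on its axis 7 mm above the bench.
- jar: Bystander: amber jar, 48 mm diameter, 55 mm high, loose on the bench; origin at the centre of its underside.
- tin: Bystander: flat round steel tin, 60 mm diameter, 18 mm high, loose on the bench; origin at the centre of its underside.

How it is judged (in metres and radians):
On the way:
1. the gauge is lifted clear of the bin in the gripper (height (world z) of gauge above 0.068 m and contact force between gauge and the fingers above 2 N and contact force between gauge and bin below 0.1 N), for 0.2 s.
At the end, for the whole second after the job is handed in: Held still by the fingers, dial end up, the gauge's tip is within 7 mm of the ring's centre, its axis within 0.14 rad of square to the face, the plunger 2.2 to 7.8 mm in, pressing with 0.8 to 8 N; slab moved under 5 mm, each bystander under 20 mm (distance between tip and spot below 0.007 m and angle between the z axis of gauge and the z axis of spot, either way round below 0.14 rad and value of joint plunger between 0.0022 and 0.0078 m and contact force between gauge and slab between 0.8 and 8 N and contact force between gauge and the fingers above 2 N and angle between gauge's own z axis and vertical below 1 rad and linear speed of gauge below 0.01 m/s and distance of spot from where it was at the start of the episode below 0.005 m and distance of each of scriber, burnisher, jar, tin from where it was at the start of the episode below 0.02 m); the arm keeps its last pose, push and grip.
It fails at once if the gauge is pressed hard on the slab (over 15 N) (contact force between gauge and slab above 15 N).
It fails at once if the slab's tilt is changed (ring moved over 8 mm) (distance of spot from where it was at the start of the episode above 0.008 m).
It fails at once if a bystander is disturbed (moved over 30 mm) (distance of any of scriber, burnisher, jar, tin from where it was at the start of the episode above 0.03 m).
It also fails if it takes over 45 s, if anything falls off the work surface, if the arm or the gripper's body presses on something with over 40 N, if the wrist force passes 120 N, or if a joint passes its speed limit or range.

ROBOT

A 6-joint arm with a two-finger parallel gripper is mounted at the origin on the work surface. World frame = base frame: x ahead of the robot, y to its left, z up, the work surface at z = 0. Lengths are in m, angles in degrees, forces in N, time in s.
With the tool pointing down it reaches from about 0.275 to 0.825 m from the base axis. Payload 5.2 kg.
Tool frame: the origin (TCP) lies on the centre line of the jaws, within the pads' length; the fingertips stand 14 mm ahead of it and the grasp point (between the pads) lies 5 mm behind it; z points along the fingers, y is the direction in which the jaws open and shut (so a half turn about z gives the same grasp; the last joint's range is limited). The gripper opens to 93 mm and grips with 3 to 60 N. Pads are 15 mm wide; open, the fingers measure 128 mm over their backs; the gripper's body (75 mm by 188 mm) begins 65 mm behind the grasp point.
Start: joints at [-88.854, 14.817, 87.949, -0, 77.235, -11.62], TCP at [0.122, -0.536, 0.202] pointing down, gripper open.
Joint ranges: [-179.93, 179.93], [-52.35, 119.4], [10.71, 147.94], [-69.91, 249.91], [12.55, 155.21], [-178.61, 178.61]. Speed limits (degrees/s): [147.25, 147.25, 180, 180, 180, 180].

INTERFACE

Orientations are given as a 3x3 rotation matrix whose columns are the frame's x, y, z axes.
In Python, from bench import readout, read_camera, camera_model, bot, look_for, spot_point gives the robot as it stands. The module is installed in compiled form; this text tells all that it offers.
- The arm moves only by the shell command python3 -m pendant 'ROWS' [FORCE]. ROWS is JSON, a list of rows, each an object with "travel": the shift along the tool's x, y, z in cm, a list of three; "angular": the turn, a rotation vector about the tool's x, y, z in degrees, a list of three; "claw": the closure, from 0 (fully open) to 1 (shut). In form: [{"travel": [x, y, z], "angular": [rx, ry, rz], "claw": claw}, ...]. A call has 1 to 10 rows; each row is the pose to reach, as a shift and turn from the pose commanded when the call began, along the tool's axes at that moment; what a row does not reach only later rows make up. A row lasts 1/8 s, in which the tool goes at most 62.5 mm and 10.7 degrees, less where a joint would pass 70% of its speed; a pose out of reach is approached as far as the arm can. A call with a gripper value outside its range is refused whole. The fingers move at their own pace and stop on an object; FORCE is the grip in N (left out, the last holds). Time passes only in rows, so rows that repeat a pose let the fingers close. It gives the time, the measured TCP pose, the force and the opening at its end, in the units of the state.
- readout.get_obs(): the state, without advancing time (a new reading comes with each control period).
- read_camera(name): name is "side" or "top" or "wrist"; returns (picture, depth): 420x560x3 uint8, red, green, blue; 420x560 float32, m along the optical axis (not along the pixel's ray), 0 where there is no reading.
- camera_model(name): a dict with "camera_matrix" (3x3 intrinsics, pixels), "R" (3x3) and "t" (3): a world point X has camera coordinates R X + t. Camera axes: x right, y down, z forward; pixel columns grow to the right and rows downward; lengths in m; the calibration is good to about 2 mm. The wrist camera is an equidistant fisheye: a pixel r from the principal point sees the ray r / f radians off the axis. A picture is of the moment at which its call begins: read the wrist's pose just before it. camera_model takes no time and is no camera call; for the wrist camera it gives the pose at the moment of the call.
- bot.close_job(): hands the job in, once; it reports no verdict.
Trained networks look in the newest picture that a camera, given by its name, has taken for a name from the list of things; names that differ only in an ending like _2 or _b are one class to them, and where a whole thing is asked for, a point or a joint stands for the part that bears it (a point fixed in the world has none). Each returns a list of dicts, best first, with "confidence" (0 to 1); they miss things now and then, are a little off and sometimes report something else, mostly with a low value. They report only what shows in the picture. A call takes as long as a camera call.
- look_for(camera, name): "xy" ([column, row] in pixels, amid what is visible of it).
- spot_point(camera, name): "xy" ([column, row] in pixels: a listed point, or the origin of a listed thing).
The state is a dict: "t": time; "q": joint angles; "joint_vel": joint speeds; "joint_torque": joint torques, N m; "position": TCP position; "ee_rot": TCP orientation; "wrist_force": force on the tool from outside, world axes, zero at the start; "torque": the same for the moment, N m; "opening": finger opening in m.
Only numpy, scipy, OpenCV 4.12 (cv2) and the standard library are available. Lean on these libraries where they do the work, as an engineer would, in place of code of your own. Each camera call takes 0.05 s, during which the arm holds its last target. There are 200 camera calls.

## Working session

There is one attempt and no reset: what is moved stays moved. The work goes in short steps, Python scripts to look and compute and a shell command to move; the robot and the scene stay as the last step left them, time stands still between calls to the robot, and variables do not carry over. Pictures are saved under pics/ and viewed, about 8 in all and at most 12, crops included, and the job is handed in when it is done.

```bash
mkdir -p pics; cat > h.py <<'E'
import numpy as np, cv2
from bench import readout, read_camera, camera_model, bot, look_for, spot_point
def world(cam,m,uv,depth):
    K=m["camera_matrix"];K=np.array(K);R=np.array(m["R"]);t=np.array(m["t"])
    u,v=uv; d=depth[int(round(v)),int(round(u))]
    c=np.array([(u-K[0,2])/K[0,0],(v-K[1,2])/K[1,1],1])*d
    return R.T@(c-t)
def cloud(m,depth):
    K=np.array(m["camera_matrix"]);R=np.array(m["R"]);t=np.array(m["t"])
    v,u=np.mgrid[:depth.shape[0],:depth.shape[1]]
    c=np.stack([(u-K[0,2])/K[0,0]*depth,(v-K[1,2])/K[1,1]*depth,depth],-1)
    return (c-t)@R
E
python3 - <<'E'
from h import *
np.set_printoptions(precision=4,suppress=True)
for c in("top","side"):
    p,d=read_camera(c);m=camera_model(c)
    cv2.imwrite(f"pics/{c}0.png",p[:,:,::-1]);np.savez(f"{c}0.npz",p=p,d=d)
    print(c,np.array(m["R"]).tolist(),m["t"],np.array(m["camera_matrix"]).tolist())
    for n in("gauge","bin","slab","scriber","burnisher","jar","tin"):
        for r in look_for(c,n)[:2]: print(n,r["xy"],r["confidence"],world(c,m,r["xy"],d))
    for r in spot_point(c,"spot")[:2]: print("spot",r["xy"],r["confidence"],world(c,m,r["xy"],d))
print(readout.get_obs())
E
```

```text
top [[-0.002916659615461289, -0.9995585457632798, 0.029566986459304397], [-0.9977779186413387, 0.0009408156110668996, -0.06662086713443048], [0.06656363998794687, -0.029695596602579383, -0.9973401893907473]] [-0.0234  0.5744  0.9435] [[405.8302538116935, 0.0, 280.93786687896176], [0.0, 405.8302538116935, 210.3422617235591], [0.0, 0.0, 1.0]]
gauge [395.2, 232.9] 0.54 [ 0.5191 -0.2647  0.1224]
bin [348.2, 237.3] 0.74 [ 0.51   -0.1788  0.0466]
slab [192.4, 225.3] 0.72 [0.5372 0.1708 0.0894]
scriber [326.3, 245.3] 0.46 [ 0.493  -0.1195  0.1058]
burnisher [351.1, 237.9] 0.73 [ 0.5086 -0.1845  0.0515]
burnisher [192.9, 229.2] 0.57 [0.5287 0.1698 0.0883]
jar [270.9, 170.4] 0.6 [ 0.6641 -0.0007  0.0543]
tin [275.0, 249.4] 0.64 [ 0.4821 -0.0103  0.0195]
spot [184.9, 228.7] 0.74 [0.5298 0.1871 0.0888]
side [[0.8925178445029155, -0.4508945713576924, -0.010294793054365781], [-0.27173015513337423, -0.5193747240517853, -0.8101929515907456], [0.35996474832275127, 0.7259090724989563, -0.5860728610238183]] [-0.4954  0.2122  0.7047] [[413.66394584145945, 0.0, 278.6425858664535], [0.0, 413.663945841459
[... 294 characters left out ...]
]
burnisher [304.5, 278.3] 0.86 [ 0.4988 -0.2077  0.0931]
jar [323.7, 217.8] 0.65 [ 0.6592 -0.0147  0.0339]
tin [245.7, 246.6] 0.79 [ 0.4741 -0.0095  0.0201]
{'t': 0.9, 'q': array([-88.8529,  14.8152,  87.9491,  -0.001 ,  77.2323, -11.6223]), 'joint_vel': array([ 0.0079,  0.0714, -0.0683, -0.0777,  0.0066,  0.0144]), 'joint_torque': array([  0.0011, -43.7182, -28.4307,   0.0715,   0.0308,  -0.    ]), 'position': array([ 0.1216, -0.5364,  0.2022]), 'ee_rot': array([[ 0.9753,  0.221 , -0.    ],
       [ 0.221 , -0.9753, -0.0001],
       [-0.    ,  0.0001, -1.    ]]), 'wrist_force': array([-0.758 ,  0.004 , -0.0899]), 'torque': array([-0.0006,  0.0503, -0.0101]), 'opening': 0.09301231211046747}
```

```bash
python3 - <<'E'
from h import *
np.set_printoptions(precision=4,suppress=True)
z=np.load("top0.npz");p,d=z["p"],z["d"];m=camera_model("top")
W=cloud(m,d)
cv2.imwrite("pics/crop1.png",cv2.resize(p[150:300,140:430,::-1],None,fx=2.7,fy=2.7,interpolation=cv2.INTER_CUBIC))
X=W[...,0];Y=W[...,1];Z=W[...,2]
g=(abs(X-.52)<.04)&(abs(Y+.265)<.05)&(Z>.098)&(d>0)
q=W[g];print("gauge top n",len(q),q.mean(0),q.min(0),q.max(0))
r=cv2.minAreaRect((q[:,:2]*1000).astype(np.float32));print(r)
g=(abs(X-.51)<.08)&(abs(Y+.19)<.16)&(Z>.055)&(Z<.07)&(d>0)
print("bin rim",cv2.minAreaRect((W[g][:,:2]*1000).astype(np.float32)))
# slab plane
s=(abs(X-.537)<.035)&(abs(Y-.171)<.035)&(d>0)&(Z>.05)
q=W[s]
for _ in range(3):
    c=q.mean(0);n=np.linalg.svd(q-c,full_matrices=False)[2][2];n*=np.sign(n[2]);e=(q-c)@n;q=q[abs(e)<.003]
print("slab",c,n,np.degrees(np.arccos(n[2])),np.degrees(np.arctan2(n[1],n[0])),e.std(),len(q))
E
```

```text
gauge top n 202 [ 0.5207 -0.2648  0.1162] [ 0.5083 -0.2845  0.0983] [ 0.532  -0.2493  0.1249]
((520.1337280273438, -266.86541748046875), (35.23214340209961, 23.718154907226562), 89.96697235107422)
bin rim ((508.9548034667969, -194.00088500976562), (78.30945587158203, 238.41990661621094), 8.884841918945312)
slab [0.5364 0.1702 0.0908] [-0.4113 -0.103   0.9057] 25.08696708851795 -165.94578673119324 0.0012762366997348938 1001
```

View pics/crop1.png

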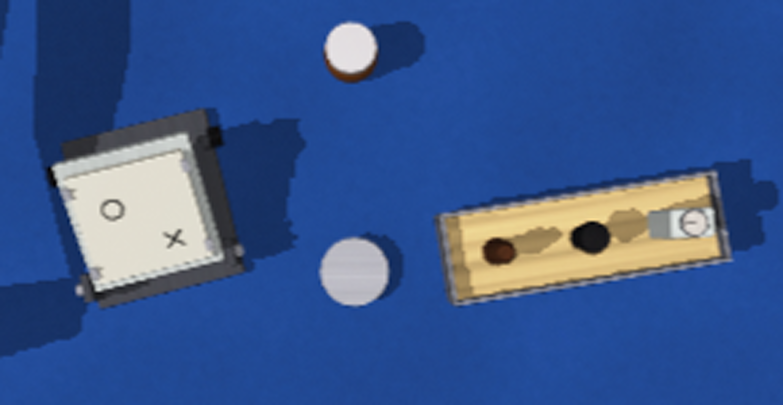

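View pics/side0.png

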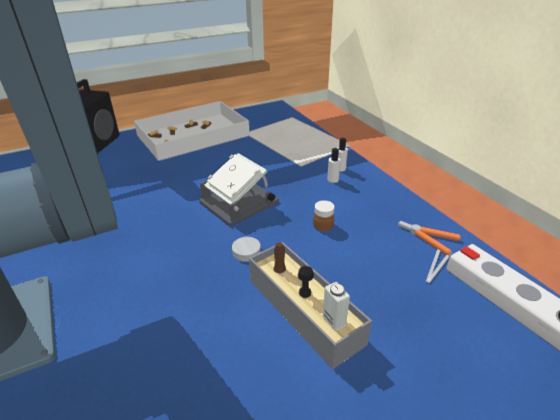

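Top view: the gauge stands at the far-right (-y) end of the bin, with the burnisher in the middle. The ring is at about (181.5, 227.8) px, roughly 3 px from the network's answer. The cross is on the slab's near right. The side view agrees with this. Next I move above the gauge.

```bash
python3 -m pendant '[{"travel":[44.8,-17.5,0],"angular":[0,0,-86],"claw":0.3},{"travel":[44.8,-17.5,0],"angular":[0,0,-86],"claw":0.3},{"travel":[44.8,-17.5,0],"angular":[0,0,-86],"claw":0.3},{"travel":[44.8,-17.5,0],"angular":[0,0,-86],"claw":0.3},{"travel":[44.8,-17.5,0],"angular":[0,0,-86],"claw":0.3},{"travel":[44.8,-17.5,0],"angular":[0,0,-86],"claw":0.3},{"travel":[44.8,-17.5,0],"angular":[0,0,-86],"claw":0.3},{"travel":[44.8,-17.5,0],"angular":[0,0,-86],"claw":0.3},{"travel":[44.8,-17.5,0],"angular":[0,0,-86],"claw":0.3},{"travel":[44.8,-17.5,0],"angular":[0,0,-86],"claw":0.3}]' 20
python3 - <<'E'
from h import *
np.set_printoptions(precision=4,suppress=True)
m=camera_model("wrist");p,d=read_camera("wrist")
cv2.imwrite("pics/w1.png",p[:,:,::-1]);np.savez("w1.npz",p=p,d=d)
o=readout.get_obs();print(o["position"],o["ee_rot"],o["q"],m)
# gauge tops from depth (fisheye)
K=np.array(m["camera_matrix"]);R=np.array(m["R"]);t=np.array(m["t"])
v,u=np.mgrid[:420,:560];a=(u-K[0,2])/K[0,0];b=(v-K[1,2])/K[1,1];r=np.hypot(a,b)+1e-9
s=np.tan(np.minimum(r,1.5))/r
W=(np.stack([a*s*d,b*s*d,d],-1)-t)@R
print("gauge nn",look_for("wrist","gauge")[:2])
g=(abs(W[...,0]-.52)<.04)&(abs(W[...,1]+.267)<.04)&(W[...,2]>.1)&(W[...,2]<.13)&(d>0)
q=W[g];print(len(q),q.min(0),q.max(0),cv2.minAreaRect((q[:,:2]*1000).astype(np.float32)))
E
```

```text
t: 2.15
position: [0.5193, -0.2669, 0.2019]
ee_rot: [[-0.151, 0.989, -0.001], [0.989, 0.151, -0.0], [0.0, -0.001, -1.0]]
wrist_force: [-0.3, -1.5, -0.6]
opening: 0.0654
[ 0.519  -0.2674  0.202 ] [[-0.1502  0.9887 -0.0007]
 [ 0.9887  0.1502 -0.0002]
 [-0.     -0.0007 -1.    ]] [-38.1759  18.3169  83.1439  -0.0323  78.5653 -46.8088] {'camera_matrix': array([[325.1923,   0.    , 282.6638],
       [  0.    , 325.1923, 207.3516],
       [  0.    ,   0.    ,   1.    ]]), 'R': array([[ 0.9886,  0.1508, -0.0009],
       [ 0.1466, -0.9596,  0.24  ],
       [ 0.0353, -0.2374, -0.9708]]), 't': array([-0.4727, -0.3614,  0.308 ])}
gauge nn [{'xy': [282.2, 205.1], 'confidence': 0.8}, {'xy': [282.8, 107.9], 'confidence': 0.73}]
1174 [ 0.5071 -0.2904  0.1002] [ 0.5321 -0.2534  0.1222] ((519.7223510742188, -272.00140380859375), (23.985605239868164, 36.5317268371582), 2.7890665531158447)
```

View pics/w1.png

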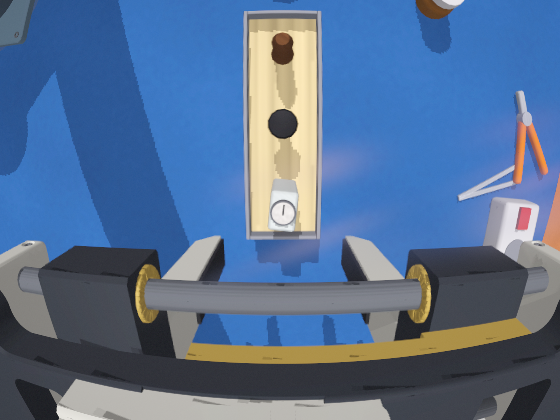

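The wrist view shows the gauge between the jaws, dial at (283, 211) px, and square to them. Descend and grip.

```bash
python3 -m pendant '[{"travel":[-0.15,0.08,5],"angular":[0,0,0],"claw":0.3},{"travel":[-0.15,0.08,9],"angular":[0,0,0],"claw":0.3},{"travel":[-0.15,0.08,11.8],"angular":[0,0,0],"claw":0.3},{"travel":[-0.15,0.08,11.8],"angular":[0,0,0],"claw":0.3},{"travel":[-0.15,0.08,11.8],"angular":[0,0,0],"claw":1},{"travel":[-0.15,0.08,11.8],"angular":[0,0,0],"claw":1},{"travel":[-0.15,0.08,11.8],"angular":[0,0,0],"claw":1},{"travel":[-0.15,0.08,11.8],"angular":[0,0,0],"claw":1},{"travel":[-0.15,0.08,11.8],"angular":[0,0,0],"claw":1}]' 30
python3 - <<'E'
from h import *
np.set_printoptions(precision=4,suppress=True)
z=np.load("top0.npz");p,d=z["p"],z["d"];m=camera_model("top")
# ring centre: dark pixels inside slab near (181.5,227.8)
g=cv2.cvtColor(p,cv2.COLOR_RGB2GRAY).astype(float)
sub=g[218:239,171:193];w=np.clip(np.median(sub)-20-sub,0,None);v,u=np.mgrid[218:239,171:193]
uv=((u*w).sum()/w.sum(),(v*w).sum()/w.sum());print("ring px",uv)
W=cloud(m,d);n=np.array([-.4113,-.103,.9057]);c=np.array([.5364,.1702,.0908])
K=m["camera_matrix"];R=m["R"];t=m["t"]
def hit(uv):
    r=R.T@np.array([(uv[0]-K[0,2])/K[0,0],(uv[1]-K[1,2])/K[1,1],1]);o=-R.T@t
    return o+r*(n@(c-o))/(n@r)
print("spot top",hit(uv))
# side plane + ring
z=np.load("side0.npz");p,d=z["p"],z["d"];m=camera_model("side");W=cloud(m,d)
s=(abs(W[...,0]-.537)<.035)&(abs(W[...,1]-.171)<.035)&(d>0)&(W[...,2]>.05);q=W[s]
for _ in range(3):
    cc=q.mean(0);nn=np.linalg.svd(q-cc,full_matrices=False)[2][2];nn*=np.sign(nn[2]);e=(q-cc)@nn;q=q[abs(e)<.003]
print("side plane",cc,nn,len(q),"height diff along n",(cc-c)@n)
g=cv2.cvtColor(p,cv2.COLOR_RGB2GRAY).astype(float)
print(m["R"]@hit(uv)+m["t"])
x=m["R"]@hit(uv)+m["t"];K=m["camera_matrix"];print("proj in side",x[:2]/x[2]*K[0,0]+K[:2,2])
cv2.imwrite("pics/crop2.png",cv2.resize(p[145:215,195:285,::-1],None,fx=6,fy=6,interpolation=cv2.INTER_CUBIC))
E
```

```text
t: 3.38
position: [0.521, -0.2682, 0.0846]
ee_rot: [[-0.153, 0.988, 0.0], [0.988, 0.153, -0.001], [-0.001, 0.0, -1.0]]
wrist_force: [0.3, -0.0, 2.4]
opening: 0.0245
ring px (np.float64(181.35996563573883), np.float64(227.06958762886597))
spot top [0.5333 0.1941 0.0921]
side plane [0.5336 0.1693 0.0909] [-0.4087 -0.1099  0.906 ] 582 height diff along n 0.0013336527336366964
[-0.1079 -0.1081  0.9835]
proj in side [233.2674 166.3411]
```

View pics/crop2.png

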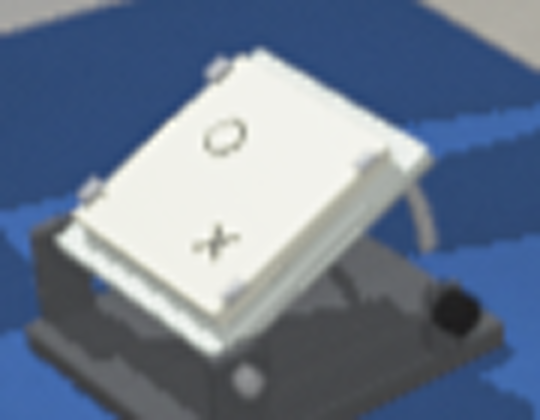

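Gripped at 24.5 mm. In the side view the ring is at (232.5, 168) px, within 2 px of the projected top estimate. Lift next.

```bash
python3 -m pendant '[{"travel":[0,0,-3],"angular":[0,0,0],"claw":1},{"travel":[0,0,-8],"angular":[0,0,0],"claw":1},{"travel":[0,0,-13],"angular":[0,0,0],"claw":1},{"travel":[0,0,-15],"angular":[0,0,0],"claw":1},{"travel":[0,0,-15],"angular":[0,0,0],"claw":1}]'
cat > plan.py <<'E'
from h import *
from scipy.spatial.transform import Rotation as Ro
import sys
np.set_printoptions(precision=4,suppress=True)
def plan(spot,n,gap,L=.0776):
    o=readout.get_obs();R=np.array(o["ee_rot"]);n=n/np.linalg.norm(n)
    z=-n;y=R[:,1]-(R[:,1]@z)*z;y/=np.linalg.norm(y);T=np.stack([np.cross(y,z),y,z],1)
    tgt=spot+n*(L+gap)
    print("pos",o["position"],"tgt",tgt,"travel cm",R.T@(tgt-o["position"])*100,"ang",np.degrees(Ro.from_matrix(R.T@T).as_rotvec()),"F",o["wrist_force"],"op",o["opening"])
E
python3 -c "
from plan import *
plan(np.array([.533,.193,.0915]),np.array([-.41,-.107,.906]),.04)"
```

```text
t: 4.0
position: [0.5215, -0.2685, 0.2357]
ee_rot: [[-0.153, 0.988, 0.003], [0.988, 0.153, -0.002], [-0.002, 0.002, -1.0]]
wrist_force: [-0.7, 1.4, -3.1]
opening: 0.0244
pos [ 0.5215 -0.2685  0.2357] tgt [0.4848 0.1804 0.198 ] travel cm [44.9361  3.2068  3.6645] ang [-24.7885   2.8202   0.6199] F [-0.7012  1.3799 -3.1346] op 0.024378021295969738
```

```bash
python3 -m pendant '[{"travel":[5,0.3,0],"angular":[0,0,0],"claw":1},{"travel":[10.5,0.7,0],"angular":[0,0,0],"claw":1},{"travel":[16,1.1,0],"angular":[0,0,0],"claw":1},{"travel":[21.5,1.5,0],"angular":[0,0,0],"claw":1},{"travel":[27,1.9,0],"angular":[-5,0.6,0],"claw":1},{"travel":[32.5,2.3,0],"angular":[-12,1.4,0.3],"claw":1},{"travel":[38,2.7,1],"angular":[-19,2.1,0.5],"claw":1},{"travel":[43,3.1,2],"angular":[-24.8,2.8,0.6],"claw":1},{"travel":[44.9,3.2,3],"angular":[-24.8,2.8,0.6],"claw":1},{"travel":[44.9,3.2,3.7],"angular":[-24.8,2.8,0.6],"claw":1}]'
python3 -m pendant '[{"travel":[0,0,0],"angular":[0,0,0],"claw":1},{"travel":[0,0,0],"angular":[0,0,0],"claw":1}]'
cat > see.py <<'E'
from plan import *
k=sys.argv[1]
m=camera_model("wrist");p,d=read_camera("wrist");print("wrist tip nn",spot_point("wrist","tip")[:1],spot_point("wrist","spot")[:1])
cv2.imwrite(f"pics/w{k}.png",p[:,:,::-1])
ps,ds=read_camera("side");print("side",spot_point("side","tip")[:1],spot_point("side","spot")[:1])
pt,dt=read_camera("top")
np.savez(f"s{k}.npz",p=p,d=d,ps=ps,ds=ds,pt=pt,dt=dt,R=m["R"],t=m["t"],K=m["camera_matrix"])
a=cv2.resize(ps[110:220,195:295,::-1],None,fx=4,fy=4,interpolation=cv2.INTER_CUBIC)
b=cv2.resize(p[60:260,180:380,::-1],(400,440)[:2],interpolation=cv2.INTER_CUBIC)
cv2.imwrite(f"pics/c{k}.png",np.hstack([a,b]))
plan(np.array([.533,.193,.0915]),np.array([-.41,-.107,.906]),float(sys.argv[2]))
E
python3 see.py 2 0.04
```

```text
t: 5.25
position: [0.4818, 0.1817, 0.1947]
ee_rot: [[-0.155, 0.901, 0.404], [0.987, 0.121, 0.109], [0.05, 0.416, -0.908]]
wrist_force: [0.5, 0.2, -1.7]
opening: 0.0244
t: 5.5
position: [0.4846, 0.1796, 0.197]
ee_rot: [[-0.151, 0.901, 0.408], [0.987, 0.117, 0.108], [0.049, 0.419, -0.907]]
wrist_force: [-0.5, -0.8, -2.3]
opening: 0.024
wrist tip nn [] [{'xy': [281.6, 198.1], 'confidence': 0.7}]
side [] [{'xy': [230.6, 167.4], 'confidence': 0.89}]
pos [0.4843 0.1802 0.1974] tgt [0.4848 0.1804 0.198 ] travel cm [ 0.0139  0.0767 -0.0374] ang [-0.1005 -0.0885 -0.0001] F [ 0.3834 -0.0694 -2.1517] op 0.023797690648636433
```

View pics/c2.png

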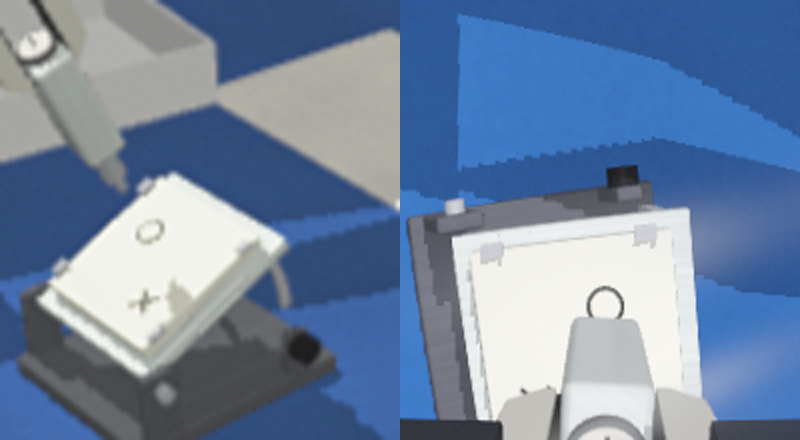

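```bash
python3 - <<'E'
from plan import *
z=np.load("s2.npz");o=readout.get_obs();P=o["position"];R=np.array(o["ee_rot"])
n=np.array([-.41,-.107,.906]);n/=np.linalg.norm(n);sp=np.array([.533,.193,.0915])
a=np.array([(283-z["K"][0,2]),(198.6-z["K"][1,2])])/z["K"][0,0];r=np.hypot(*a)
ray=np.array([*(a/r*np.sin(r)),np.cos(r)])@z["R"];oc=-z["R"].T@z["t"]
h=oc+ray*(n@(sp-oc))/(n@ray);print("wrist ring",h,"in tool axes rel to axis(mm)",R.T@(h-P)*1000)
# wrist depth plane height at slab
d=z["d"];v,u=np.mgrid[:420,:560];A=(u-z["K"][0,2])/z["K"][0,0];B=(v-z["K"][1,2])/z["K"][1,1];rr=np.hypot(A,B)+1e-9;s=np.tan(np.minimum(rr,1.5))/rr
W=(np.stack([A*s*d,B*s*d,d],-1)-z["t"])@z["R"]
q=W[(np.linalg.norm(W-sp,axis=-1)<.03)&(d>0)&(abs((W-sp)@n)<.012)]
c=q.mean(0);nn=np.linalg.svd(q-c,full_matrices=False)[2][2];nn*=np.sign(nn[2]);print("wrist plane n",nn,"offset of plane vs sp mm",(c-sp)@n*1000,len(q))
m=camera_model("side");K=m["camera_matrix"]
def pr(X): x=m["R"]@X+m["t"];return x[:2]/x[2]*K[0,0]+K[:2,2]
print("side: pred tip",pr(P+R[:,2]*.0776),"12mm",pr(P+R[:,2]*.0656),"dialtop",pr(P-R[:,2]*.0354),"spot",pr(sp),"wristspot",pr(h))
b=np.hstack([cv2.resize(z["ps"][115:185,205:255,::-1],None,fx=8,fy=8,interpolation=cv2.INTER_NEAREST)])
cv2.imwrite("pics/c3.png",b)
E
```

```text
wrist ring [0.5327 0.1918 0.0912] in tool axes rel to axis(mm) [ -1.1795   0.4562 117.2249]
wrist plane n [-0.4135 -0.0978  0.9052] offset of plane vs sp mm 0.8972545393063174 2288
side: pred tip [225.9996 155.8645] 12mm [223.785  152.3425] dialtop [203.3081 119.7761] spot [233.3439 166.7834] wristspot [233.4224 167.1317]
```

View pics/c3.png

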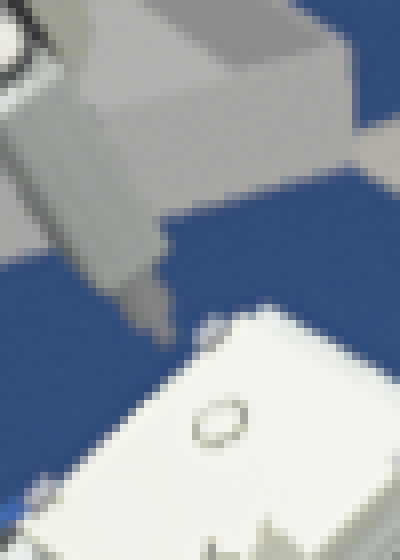

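The wrist and side views agree that the tip axis is within about 1–2 mm of the ring. The tip is at (226, 158) px in the side view, and the real gap is probably 36–39 mm. I take a force baseline, then approach to about 4 mm short.

```bash
cat > force.py <<'E'
from plan import *
F=[]
for i in range(12):
    read_camera("wrist");o=readout.get_obs();F.append(o["wrist_force"])
F=np.array(F);n=np.array([-.41,-.107,.906]);print("F mean",F.mean(0),"along n",(F@n).mean(),"sd",(F@n).std(),"pos",o["position"],"gap",(o["position"]-np.array([.533,.1925,.0915]))@n*1000-77.6,"op",o["opening"],"t",o["t"])
E
python3 force.py
python3 -m pendant '[{"travel":[-0.05,0.05,1.2],"angular":[0,0,0],"claw":1},{"travel":[-0.05,0.05,2.4],"angular":[0,0,0],"claw":1},{"travel":[-0.05,0.05,3.1],"angular":[0,0,0],"claw":1},{"travel":[-0.05,0.05,3.2],"angular":[0,0,0],"claw":1},{"travel":[-0.05,0.05,3.2],"angular":[0,0,0],"claw":1}]'
python3 force.py; python3 see.py 4 0
```

```text
F mean [ 0.2211 -0.0547 -1.8384] along n -1.75037258851851 sd 0.5008184375603278 pos [0.484  0.1806 0.1971] gap 39.464840390506865 op 0.0239436652827559 t 6.45
t: 7.08
position: [0.4976, 0.1836, 0.1682]
ee_rot: [[-0.152, 0.9, 0.408], [0.987, 0.118, 0.109], [0.05, 0.419, -0.907]]
wrist_force: [0.2, -0.2, -1.8]
opening: 0.0238
F mean [-0.2326  0.006  -1.8779] along n -1.6066382870626763 sd 0.6317604248483508 pos [0.4976 0.1836 0.1684] gap 7.519400552152945 op 0.024009810324487638 t 7.675
wrist tip nn [] [{'xy': [280.1, 204.7], 'confidence': 0.58}]
side [] [{'xy': [233.0, 166.4], 'confidence': 0.75}]
pos [0.4976 0.1836 0.1683] tgt [0.5012 0.1847 0.1618] travel cm [0.0258 0.0652 0.7489] ang [-0.1243 -0.1027 -0.0001] F [ 0.3032 -0.8863 -1.6099] op 0.02396103996672673
```

View pics/c4.png

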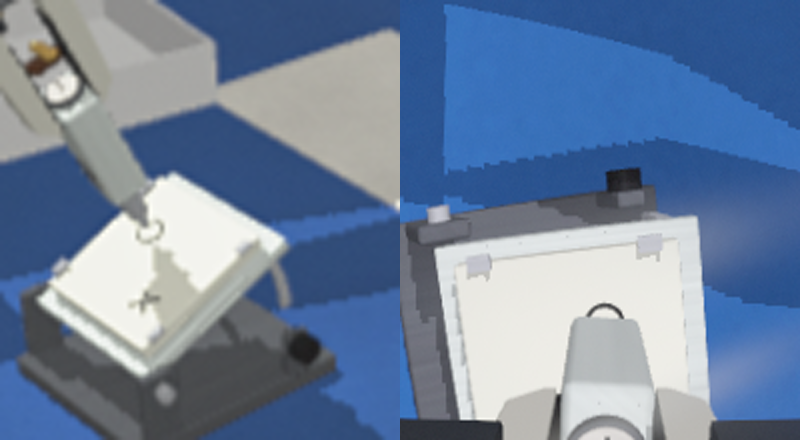

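The tip is now just above the ring's middle, about 4 mm off the face, with no contact force yet. Approach in small steps.

```bash
python3 -m pendant '[{"travel":[0,0.03,0.3],"angular":[0,0,0],"claw":1},{"travel":[0,0.03,0.5],"angular":[0,0,0],"claw":1},{"travel":[0,0.03,0.5],"angular":[0,0,0],"claw":1}]'; python3 force.py
python3 -m pendant '[{"travel":[0,0,0.2],"angular":[0,0,0],"claw":1},{"travel":[0,0,0.2],"angular":[0,0,0],"claw":1}]'; python3 force.py
```

```text
t: 8.4
position: [0.4998, 0.1841, 0.1636]
ee_rot: [[-0.152, 0.901, 0.407], [0.987, 0.118, 0.108], [0.05, 0.419, -0.907]]
wrist_force: [0.6, -0.2, -1.9]
opening: 0.0235
F mean [-0.0484  0.2189 -1.6594] along n -1.506935142890064 sd 0.39474770007610155 pos [0.4999 0.1842 0.1639] gap 2.4903891084157266 op 0.024024269801797508 t 9.0
t: 9.25
position: [0.5006, 0.1843, 0.1619]
ee_rot: [[-0.152, 0.9, 0.407], [0.987, 0.118, 0.108], [0.05, 0.419, -0.907]]
wrist_force: [-0.1, -0.3, -1.5]
opening: 0.0239
F mean [-0.0502  0.0634 -1.5862] along n -1.4232788747682228 sd 0.32977718978996234 pos [0.5007 0.1844 0.1621] gap 0.4924797245387822 op 0.023869841534743887 t 9.85
```

```bash
for i in 1; do python3 -m pendant '[{"travel":[0,0,0.2],"angular":[0,0,0],"claw":1},{"travel":[0,0,0.2],"angular":[0,0,0],"claw":1}]'; python3 force.py; done
python3 -m pendant '[{"travel":[0,0,0.15],"angular":[0,0,0],"claw":1},{"travel":[0,0,0.15],"angular":[0,0,0],"claw":1}]'; python3 force.py
```

```text
t: 10.1
position: [0.5017, 0.1846, 0.1603]
ee_rot: [[-0.152, 0.9, 0.408], [0.987, 0.118, 0.109], [0.05, 0.419, -0.907]]
wrist_force: [-0.2, -0.2, -0.3]
opening: 0.0238
F mean [-0.7114  0.0254 -0.2134] along n 0.09559197737609498 sd 0.5854863359397787 pos [0.5016 0.1846 0.1604] gap -1.4941840678324212 op 0.024106308833318605 t 10.7
t: 10.95
position: [0.5022, 0.1847, 0.1589]
ee_rot: [[-0.152, 0.9, 0.408], [0.987, 0.118, 0.109], [0.05, 0.419, -0.907]]
wrist_force: [-0.5, 0.3, 0.2]
opening: 0.0239
F mean [-0.8054 -0.2298  0.3094] along n 0.6350740615273386 sd 0.49242456180911914 pos [0.5022 0.1847 0.159 ] gap -3.006751567019222 op 0.023863470885063114 t 11.55
```

Contact found: about 1.7 N, then 2.2 N, which puts the plunger near 2.5 mm. Press 2.5 mm more.

```bash
python3 -m pendant '[{"travel":[0,0,0.15],"angular":[0,0,0],"claw":1},{"travel":[0,0,0.25],"angular":[0,0,0],"claw":1},{"travel":[0,0,0.25],"angular":[0,0,0],"claw":1},{"travel":[0,0,0.25],"angular":[0,0,0],"claw":1}]'; python3 force.py; python3 see.py 5 0
python3 - <<'E'
import numpy as np,cv2
z=np.load("s5.npz")
cv2.imwrite("pics/c5b.png",np.hstack([cv2.resize(z["ps"][115:185,205:255,::-1],(400,560),interpolation=cv2.INTER_CUBIC),cv2.resize(z["pt"][205:247,165:195,::-1],(400,560),interpolation=cv2.INTER_CUBIC)]))
E
```

```text
t: 12.05
position: [0.5032, 0.185, 0.1567]
ee_rot: [[-0.152, 0.9, 0.408], [0.987, 0.118, 0.109], [0.05, 0.419, -0.907]]
wrist_force: [-1.4, -1.2, 2.2]
opening: 0.0239
F mean [-1.1072 -0.1748  1.1524] along n 1.516763147470564 sd 0.39310014579223934 pos [0.5032 0.185  0.1567] gap -5.509768363827419 op 0.023869070653855764 t 12.65
wrist tip nn [] [{'xy': [277.4, 208.1], 'confidence': 0.65}]
side [] [{'xy': [231.0, 165.7], 'confidence': 0.97}]
pos [0.5032 0.185  0.1566] tgt [0.5012 0.1847 0.1618] travel cm [ 0.0239  0.0337 -0.5504] ang [-0.1235 -0.1035 -0.0001] F [-0.9028 -0.5798  2.2285] op 0.023581436180733942
```

View pics/c5b.png

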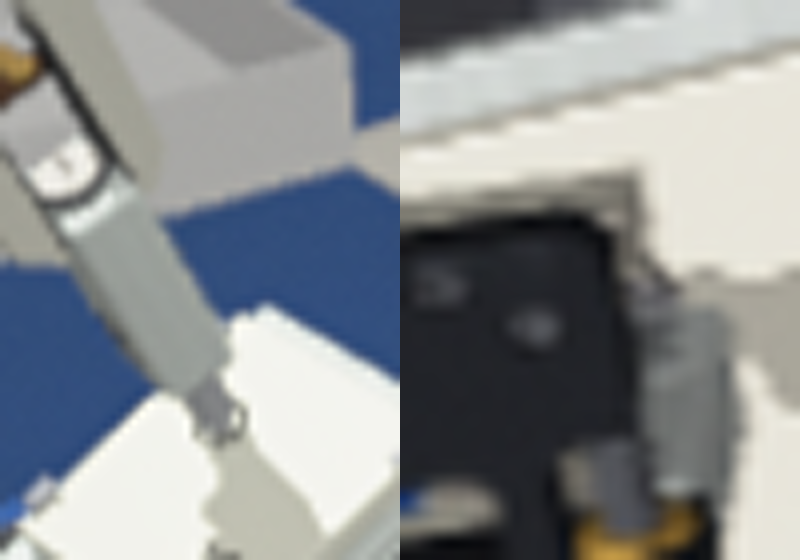

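The tip appears inside the ring in the side view, but one tighter crop will confirm it.

```bash
python3 - <<'E'
import numpy as np,cv2
z=np.load("s5.npz")
cv2.imwrite("pics/c6.png",np.hstack([cv2.resize(z["ps"][155:180,220:245,::-1],(500,500),interpolation=cv2.INTER_NEAREST),cv2.resize(z["p"][185:225,265:301,::-1],(300,500),interpolation=cv2.INTER_NEAREST)]))
E
```

```text
(no output)
```

View pics/c6.png

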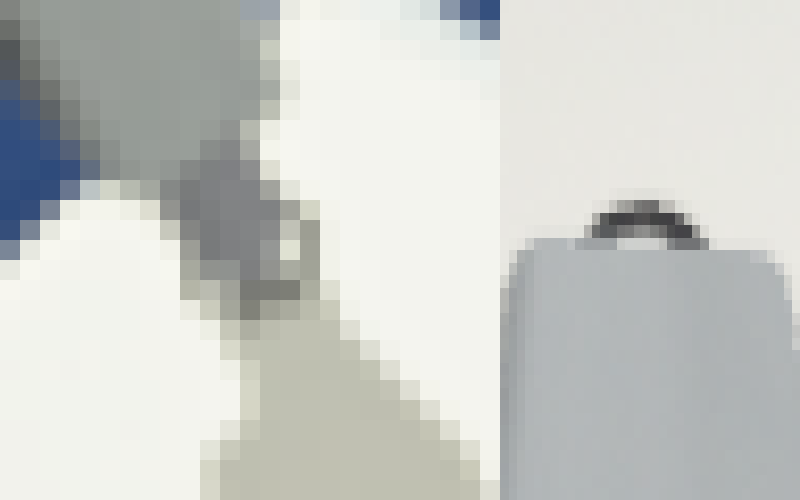

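The tip sits inside the ring, within about 2 mm of its centre. The net force is about 3.1 N, so the plunger is about 4.8 mm in. Handing in.

```bash
python3 -c "
from bench import bot
print(bot.close_job())"
```

```text
the job is handed in; nothing more can be done
None
```

The gauge is out of the bin and pressed square on the inked ring of the slab. I handed the job in at about 13 s, with the gripper still holding it; the hand-in gave no verdict.

What the last checks showed:
- **Position:** In the side and wrist views the tip is inside the ring, about 1–2 mm from its centre.
- **Squareness:** The tool axis was within 0.2° of my slab normal. The normals measured by the three cameras agree to about 1°.
- **Press:** The net force was about 3.1 N, which puts the plunger about 4.8 mm in. This comes from the force reading, since the plunger itself could not be seen well enough to measure. Contact began about 0.4 mm lower than I had predicted.
- **Grip:** The opening stayed steady at 24 mm.

Disagreements and gaps:
- The network's first ring position in the top view was about 3 px (7 mm) off, so I used the picture instead.
- The network never found the tip near the slab.
- The side camera was about 2 px off the predicted tip position.
- I did not measure the other instruments, the jar or the tin again at the end; the path passed well above them.

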